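# Close the board cradle's hold-down flap under its lip

## Robot

A 6-joint arm with a two-finger parallel gripper is mounted at the origin on the work surface. World frame = base frame: x ahead of the robot, y to its left, z up, the work surface at z = 0. Lengths are in m, angles in degrees, forces in N, time in s.
With the tool pointing down it reaches from about 0.375 to 0.9 m from the base axis. Payload 3.1 kg.
Tool frame: the origin (TCP) lies on the centre line of the jaws, within the pads' length; the fingertips stand 14 mm ahead of it and the grasp point (between the pads) lies 5 mm behind it (bot.tips_ahead is the distance from the TCP to the fingertips, in m); z points along the fingers, y is the line along which they close (so a half turn about z gives the same grasp; the last joint's range is limited). The gripper opens to 87 mm and grips with 3 to 60 N. Pads are 19 mm wide; open, the fingers measure 117 mm over their backs; the gripper's body (75 mm by 190 mm) begins 51 mm behind the grasp point.
Start: joints at [-78.982, 30.224, 82.088, -0, 67.689, -10.227], TCP at [0.226, -0.582, 0.237] pointing down, gripper open.
Joint ranges: [-176.69, 176.69], [-43.24, 126.21], [12.49, 139.97], [-82, 262], [0, 151.66], [-163.58, 163.58]. Speed limits (degrees/s): [159.86, 159.86, 180, 180, 180, 180].

## Interface

Orientations are given as a 3x3 rotation matrix whose columns are the frame's x, y, z axes.
In Python, from rig import bot gives the robot as it stands.
- The arm moves only by the tool play_rows, never from a script. Its argument "moves" is a list that holds one entry, the list of rows, each a list of 6 numbers: the shift along the tool's x, y, z in mm, then the turn, a rotation vector about the tool's x, y, z in rad. A call has 1 to 5 rows; each row shifts and turns the commanded pose from where the row before left it, along the tool's axes as they then stand; what a row does not reach is not made up. A row lasts 1/10 s, in which the tool goes at most 50 mm and 8.59 degrees, less where a joint would pass 70% of its speed; a pose out of reach is approached as far as the arm can. A call with a gripper value outside its range is refused whole. "fingers" is the opening, from -1 (shut) to 1 (fully open), set as the call begins (left out, the last holds). The fingers move at their own pace and stop on an object; the grip force is fixed at half the most. Time passes only in rows, so rows that do not move let the fingers close. It gives the time, the measured TCP pose, the force, the opening and the grip force at its end, in the units of the state.
- bot.read_state(): the state, without advancing time (a new reading comes with each control period).
- bot.capture(name): name is "scene" or "top" or "wrist"; returns a dict with "image" (420x560x3 uint8, blue, green, red), "fx", "fy", "cx", "cy" (pixels), "distortion" ([k1, k2, p1, p2, k3] as OpenCV has them; the pictures are not rectified), "R" (3x3) and "t" (3): a world point X has camera coordinates R X + t. Camera axes: x right, y down, z forward; pixel columns grow to the right and rows downward; lengths in m; the calibration is good to about 2 mm. A picture is of the moment at which its call begins. There is no depth.
- bot.hand_in(): hands the job in; it is judged then, once.
Trained networks look in a picture, given as the dict that the camera call returned (one of the last four; its "shot" number tells which), for a name from the list of things; names that differ only in an ending like _2 or _b are one class to them, and where a whole thing is asked for, a point or a joint stands for the part that bears it (a point fixed in the world has none). Each returns a list of dicts, best first, with "confidence" (0 to 1); they miss things now and then, are a little off and sometimes report something else, mostly with a low value. They report only what shows in the picture. A call takes as long as a camera call. They do not tell look-alikes from the thing itself.
- bot.search_frame(picture, query): "centre" ([column, row] in pixels, amid what is visible of it).
- bot.silhouettes(picture, query): "pixels" (420x560 bool, what is visible of it) and "centre" ([column, row] in pixels, amid what is visible of it).
- bot.pinpoint(picture, query): "centre" ([column, row] in pixels: a listed point, or the origin of a listed thing).
The state is a dict: "time_s": time; "joint_positions": joint angles; "qvel": joint speeds; "tau": joint torques, N m; "position": TCP position; "tcp_rot": TCP orientation; "force": force on the tool from outside, world axes, zero at the start; "moment": the same for the moment, N m; "opening": opening from 0.0 (shut) to 1.0 (fully open); "grasp_force": force on a finger pad.
Only numpy, scipy, OpenCV 4.12 (cv2) and the standard library are available. Lean on these libraries where they do the work, as an engineer would, in place of code of your own. Each camera call takes 0.05 s, during which the arm holds its last target. There are 200 camera calls.

## Task

The hold-down flap of the blue board cradle is standing open over the green circuit module: with a fingertip fold it down flat, then, still pressing it down, push it along by its yellow ridge, fully home until its front edge is tucked under the red lip and the lip holds it shut when you let go. Touch and push only: do not grip or lift anything, press gently, and leave the module and everything around the cradle where it is.

Things in the scene. Friction and masses are not known exactly. Their poses are not given: they have to be found in the camera images.
- cradle: Blue cradle for circuit boards, fixed to the bench, 210 x 110 mm, base plate 20 mm thick. Origin: centre of its underside, on the bench. Its x axis runs from the steel hinge at one short end to the red lip at the other, y across, z up. Hinge axis: parallel to its y, at x = -85 mm, z = 38 mm; steel hinge cheeks at |y| = 45..55 mm up to z = 46 mm; blue side walls lower.
- lip (a point): Lower front edge, at mid width, of the fixed red retaining lip, at x = 69 mm, y = 0, z = 44 mm in the cradle's frame. The lip is a 6 mm thick, 70 mm wide ledge (z = 44..50 mm, x = 69..97 mm) overhanging towards the hinge; there is a 4 mm gap between it and the top of the flap when the flap is flat.
- flap_hinge (a joint): Fold angle of the flap, rad: 0 = flat on the cradle (top at z = 40 mm in the cradle's frame), grows as it opens; it starts standing at about 0.95 to 1.3. A light spring lifts the flap (about 2 N with a fingertip near its front holds it down): flat but untucked, it springs back up to about 0.5 when let go. Tucked, it rests against the lip's underside at about 0.03.
- flap (a joint): Slide of the flap along its own length in its hinge bracket, m: 0 = drawn back (start), towards the lip positive, 0.014 = fully home at its stop. Needs about 2 N; stays where left. Drawn back, the front edge passes 4 mm clear of the lip as the flap folds down; home, it lies 10 mm beneath the lip. If slid more than about 4 mm before it is flat, the edge lands on top of the lip instead.
- flap_ridge (a point): Middle of the top of the yellow ridge across the flap, 60 mm wide, 7 mm high and 7 mm thick, 123.5 mm from the hinge axis along the flap when drawn back. The flap's plain top between 85 and 120 mm from the hinge axis, on the hinge side of the ridge, is the place for the fingertip; the ridge is pushed from there, towards the lip.
- flap_edge (a point): Middle of the flap's front edge (half-way through its 4 mm thickness), 150 mm from the hinge axis along the flap when drawn back. The flap is a 4 mm aluminium plate 84 mm wide with a window from 35 to 85 mm from the hinge axis; its mid-plane passes through the hinge axis.
- module_mid (a point): Loose green circuit module, 85 x 62 mm, 10 mm high over its black chip, lying in the cradle on its base plate (z = 20 mm); this point is 4 mm above the middle of its underside. It stays there, below the flap.
- flux_jar: Bystander, leave alone: green screw-top flux jar, 48 mm diameter, 50 mm tall. Origin at the middle of its underside.
- spool: Bystander, leave alone: grey metal solder spool standing on its end, 52 mm diameter, 34 mm tall. Origin at the middle of its underside.
- brush_bottle: Bystander, leave alone: small clear bottle with a black cap, 28 mm diameter, 70 mm tall. Origin at the middle of its underside.
- tweezers: Bystander, leave alone: dark steel tweezers lying flat, 120 mm long, 8 mm high. Origin at the middle of its underside.
- driver: Bystander, leave alone: red-handled screwdriver lying flat, 160 mm long. Origin at the middle of its underside.
- spray_can: Bystander, leave alone: orange spray can with a white cap, 52 mm diameter, 160 mm tall. Origin at the middle of its underside.
- meter: Bystander, leave alone: orange handheld meter lying on its back, 150 x 75 x 35 mm. Origin at the middle of its underside.
There are look-alikes about, which are no part of the job. Of the things that look like the part that bears module_mid, the largest one is meant.

How it is judged (in metres and radians):
On the way, in this order (a step that is already met when the one before it is completed fails the run):
1. the flap is folded down flat (value of joint flap_hinge below 0.05 rad), for 0.05 s.
2. the flap is pushed home with its edge under the lip (value of joint flap above 0.011 m and value of joint flap_hinge below 0.06 rad), for 0.2 s.
At the end, for the whole second after the job is handed in: The flap is slid at least 11 of its 14 mm home, its front edge lies at least 6 mm under the lip with the fold angle below 0.06 rad, held there by the lip alone; the module is still in the cradle within 12 mm of where it was, and no bystander is more than 20 mm from where it was (all of step 2 and x of flap_edge in the frame of lip above 0.006 m and z of flap_edge in the frame of lip below 0 m and z of module_mid in the frame of cradle below 0.03 m and distance of module_mid from where it was at the start of the episode below 0.012 m and distance of each of flux_jar, spool, brush_bottle, tweezers, driver, spray_can, meter from where it was at the start of the episode below 0.02 m); the robot touches nothing.
It fails at once if the flap was gripped or pressed hard (over 40 N) (contact force between the fingers and flap above 40 N).
It fails at once if the flap was lifted: pulled open past where it stood (value of joint flap_hinge above 1.5 rad).
It fails at once if the module was shifted or lifted in the cradle (distance of module_mid from where it was at the start of the episode above 0.012 m).
It fails at once if a thing beside the cradle was moved over 20 mm (distance of any of flux_jar, spool, brush_bottle, tweezers, driver, spray_can, meter from where it was at the start of the episode above 0.02 m).
It also fails if it takes over 40 s, if anything falls off the work surface, if the arm or the gripper's body presses on something with over 40 N, if the wrist force passes 120 N, or if a joint passes its speed limit or range.

## Working session

There is one attempt and no reset: what is moved stays moved. The work goes in short steps, Python scripts to look and compute and a tool call to move; the robot and the scene stay as the last step left them, time stands still between calls to the robot, and variables do not carry over. Pictures are saved under pics/ and viewed, at most 10 in all, crops included, and the job is handed in when it is done.

Besides the shell and the picture viewer there is one more tool, called after "Emit:" as a command line: name --argument value ..., lists and objects as JSON in quotes. play_rows: Moves the arm, as the interface text tells. Its arguments: {"type":"object","properties":{"moves":{"type":"array","items":{"type":"array","items":{"type":"array","items":{"type":"number"}}}},"fingers":{"type":"number"}},"required":["moves"]}

```bash
mkdir -p pics; ls
cat > h.py <<'E'
from rig import bot
import numpy as np, cv2
def K(c): return np.array([[c["fx"],0,c["cx"]],[0,c["fy"],c["cy"]],[0,0,1.]])
def ray(c,p):
    u=cv2.undistortPoints(np.array([[p]],float),K(c),np.array(c["distortion"]))[0,0]
    R=np.array(c["R"]);t=np.array(c["t"]); d=R.T@np.array([u[0],u[1],1]); return -R.T@t,d/np.linalg.norm(d)
def tri(obs):
    A=np.zeros((3,3));b=np.zeros(3)
    rs=[ray(c,p) for c,p in obs]
    for o,d in rs:
        P=np.eye(3)-np.outer(d,d);A+=P;b+=P@o
    X=np.linalg.solve(A,b); return X,[float(np.linalg.norm((np.eye(3)-np.outer(d,d))@(X-o)))for o,d in rs]
def onz(c,p,z):
    o,d=ray(c,p); return o+d*(z-o[2])/d[2]
def proj(c,X):
    return cv2.projectPoints(np.array(X,float).reshape(-1,3),cv2.Rodrigues(np.array(c["R"]))[0],np.array(c["t"],float),K(c),np.array(c["distortion"]))[0][:,0]
E
python3 - <<'E'
from h import *
cs={n:bot.capture(n) for n in ("scene","top")}
for n,c in cs.items():
    cv2.imwrite(f"pics/{n}0.png",c["image"])
    for q in ("cradle","lip","flap_ridge","flap_edge","module_mid"):
        print(n,q,[(np.round(r["centre"],1).tolist(),round(r["confidence"],2)) for r in bot.pinpoint(c,q)])
for n,c in cs.items():
    for q in ("flux_jar","spool","brush_bottle","tweezers","driver","spray_can","meter"):
        print(n,q,[(np.round(onz(c,r["centre"],0),3).tolist(),round(r["confidence"],2)) for r in bot.pinpoint(c,q)][:2])
E
```

```text
pics
scene cradle [([296.6, 204.0], 0.96)]
scene lip [([300.9, 181.7], 0.7)]
scene flap_ridge [([298.6, 168.2], 0.85)]
scene flap_edge [([302.2, 163.9], 0.76)]
scene module_mid [([224.3, 220.0], 0.72), ([259.1, 240.2], 0.52), ([299.2, 200.5], 0.41)]
top cradle [([256.1, 233.1], 0.91)]
top lip [([236.8, 254.4], 0.85)]
top flap_ridge [([265.6, 211.9], 0.97)]
top flap_edge [([257.5, 218.5], 0.87), ([210.4, 224.2], 0.32)]
top module_mid [([355.5, 253.5], 0.73), ([334.8, 192.1], 0.59), ([258.7, 229.3], 0.56)]
scene flux_jar [([0.488, -0.023, 0.0], 0.58)]
scene spool [([0.396, 0.043, 0.0], 0.77)]
scene brush_bottle [([0.646, 0.161, 0.0], 0.75)]
scene tweezers [([0.555, 0.222, 0.0], 0.52), ([0.4, 0.055, 0.0], 0.47)]
scene driver [([0.667, -0.353, -0.0], 0.62)]
scene spray_can [([0.514, -0.382, -0.0], 0.86)]
scene meter [([0.554, 0.481, 0.0], 0.74)]
top flux_jar [([0.488, -0.009, 0.0], 0.81)]
top spool [([0.404, 0.054, 0.0], 0.55)]
top brush_bottle [([0.644, 0.16, 0.0], 0.67)]
top tweezers [([0.548, 0.244, 0.0], 0.59)]
top driver [([0.664, -0.343, 0.0], 0.83)]
top spray_can [([0.523, -0.38, 0.0], 0.72)]
top meter [([0.546, 0.49, 0.0], 0.62)]
```

Run:
```python
from h import *
cs={n:bot.capture(n) for n in ("scene","top")}
P={"cradle":((296.6,204.0),(256.1,233.1)),"lip":((300.9,181.7),(236.8,254.4)),"ridge":((298.6,168.2),(265.6,211.9)),"edge":((302.2,163.9),(257.5,218.5)),"mod":((299.2,200.5),(258.7,229.3))}
for k,(a,b) in P.items():
    X,e=tri([(cs["scene"],a),(cs["top"],b)]);print(k,X.round(4),np.round(e,4))
for n,c in cs.items(): print(n,(-np.array(c["R"]).T@np.array(c["t"])).round(3),c["fx"])
s=cv2.resize(cs["scene"]["image"][120:300,160:400],None,fx=3.3,fy=3.3,interpolation=cv2.INTER_CUBIC);cv2.imwrite("pics/s1.png",s)
s=cv2.resize(cs["top"]["image"][140:320,160:400],None,fx=3.3,fy=3.3,interpolation=cv2.INTER_CUBIC);cv2.imwrite("pics/t1.png",s)
```

```text
cradle [0.5261 0.1161 0.0061] [0.0053 0.0053]
lip [0.4717 0.1643 0.0445] [0.0032 0.0032]
ridge [0.5608 0.0887 0.163 ] [0.0003 0.0003]
edge [0.5468 0.1088 0.1646] [0.0013 0.0013]
mod [0.5362 0.1125 0.026 ] [0.0003 0.0003]
scene [ 1.703 -0.695  0.981] 545.9930172185271
top [0.391 0.041 1.377] 537.8025275710957
```

View pics/s1.png

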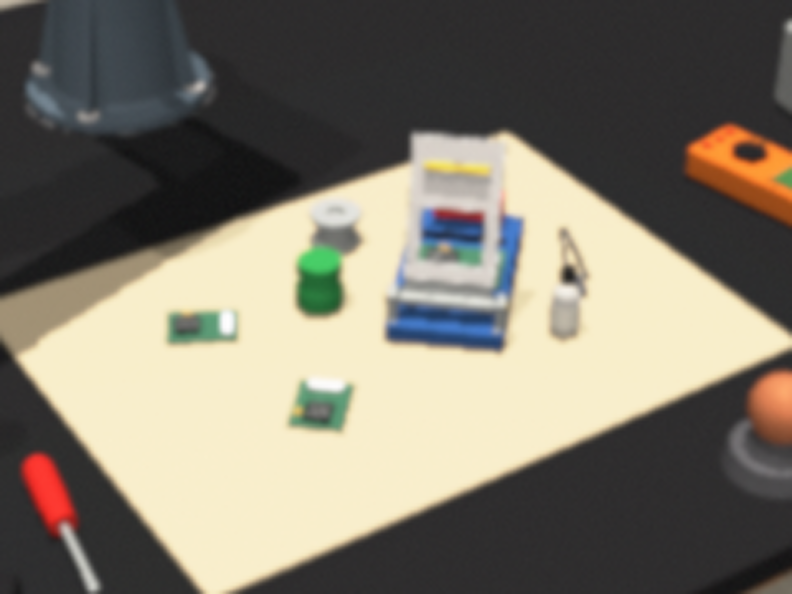

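View pics/t1.png

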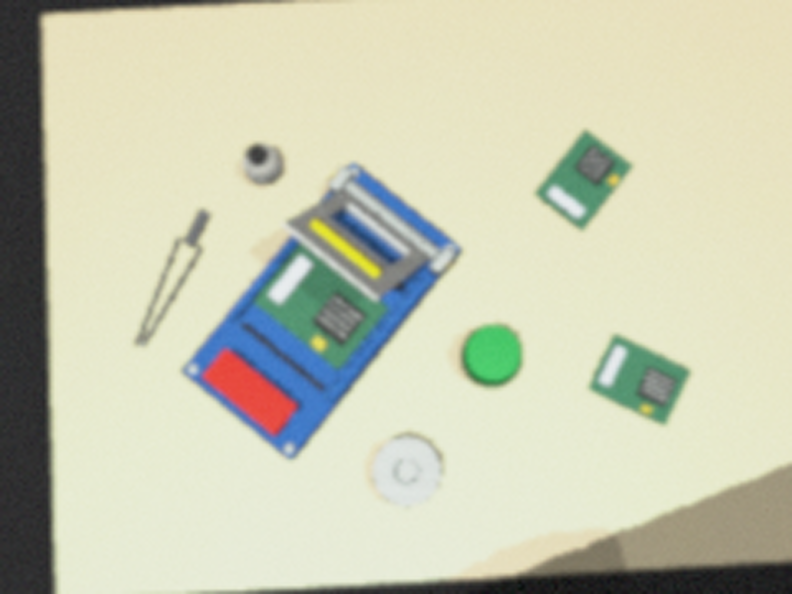

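The scene and top views show the cradle hinge on the far right and the lip at the near left. In the top crop its corners are at (183,371), (291,458), (461,249) and (354,163). The flap stands leaning toward the lip, so I'll fit the cradle pose from these.

```bash
cat > fit.py <<'E'
from h import *
from scipy.optimize import least_squares
c=bot.capture("top"); s=bot.capture("scene")
px=np.array([(183,371),(291,458),(461,249),(354,163)])/3.3+[160,140]
C=np.array([(.105,-.055,.02),(.105,.055,.02),(-.105,.055,.02),(-.105,-.055,.02)])
def W(p,X):
    X=np.atleast_2d(X); a=p[2]; R=np.array([[np.cos(a),-np.sin(a),0],[np.sin(a),np.cos(a),0],[0,0,1]]); return X@R.T+[p[0],p[1],0]
best=None
for C2 in (C,C*[1,-1,1]):
    r=least_squares(lambda p:(proj(c,W(p,C2))-px).ravel(),[.526,.116,2.4])
    if best is None or r.cost<best.cost: best=r
p=best.x; print("pose",p.round(4),"deg",np.degrees(p[2]).round(2)); print(best.fun.round(1))
np.save("p.npy",p)
print("lip proj top/scene",proj(c,W(p,[.069,0,.044])),proj(s,W(p,[.069,0,.044])))
def fl(th,r,n,y=0): return [-.085+r*np.cos(th)-n*np.sin(th),y,.038+r*np.sin(th)+n*np.cos(th)]
# ridge angle from both views, flap outline via silhouettes
o=[((298.6,168.2),(265.6,211.9)),((302.2,163.9),(257.5,218.5))]
for th in (.95,1.,1.05,1.1,1.15,1.2,1.25,1.3):
    print(th,[ (proj(k,W(p,X))[0]-q).round(1).tolist() for X,(a,b) in zip((fl(th,.1235,.009),fl(th,.150,0)),o) for k,q in ((s,a),(c,b))])
for k,n in((c,"t"),(s,"s")):
    im=k["image"].copy()
    for q in proj(k,np.vstack([W(p,C)]+[W(p,fl(th,.15,0.,y)) for th in (1.,1.1,1.2) for y in (-.042,.042)])): cv2.circle(im,tuple(np.round(q).astype(int)),0,(255,0,255),-1)
    im=im[120:300,160:400] if n=="s" else im[140:320,160:400]
    cv2.imwrite(f"pics/{n}2.png",cv2.resize(im,None,fx=3.3,fy=3.3,interpolation=cv2.INTER_NEAREST))
st=bot.read_state();print(np.round(st["tcp_rot"],3).tolist(),st["position"],st["force"],st["opening"])
E
python3 fit.py
```

```text
pose [0.5259 0.1155 2.4375] deg 139.66
[-0.9 -0.1  0.   1.2  1.  -0.3 -0.1 -0.9]
lip proj top/scene [[239.59198458 254.35338496]] [[301.08172639 182.32003534]]
0.95 [[0.1, 1.6], [-5.2, 9.7], [-2.4, -2.6], [-3.8, 9.9]]
1.0 [[-0.0, 1.6], [-3.8, 7.7], [-2.6, -2.8], [-2.2, 7.6]]
1.05 [[-0.2, 1.7], [-2.4, 5.7], [-2.8, -2.9], [-0.5, 5.2]]
1.1 [[-0.4, 1.9], [-0.9, 3.7], [-3.0, -2.8], [1.2, 2.8]]
1.15 [[-0.7, 2.2], [0.7, 1.6], [-3.2, -2.7], [3.1, 0.3]]
1.2 [[-0.9, 2.7], [2.3, -0.5], [-3.5, -2.4], [4.9, -2.3]]
1.25 [[-1.1, 3.2], [3.9, -2.6], [-3.8, -1.9], [6.9, -4.8]]
1.3 [[-1.4, 3.9], [5.5, -4.7], [-4.0, -1.4], [8.9, -7.4]]
[[0.932, 0.362, 0.0], [0.362, -0.932, 0.0], [0.0, -0.0, -1.0]] [ 0.22649471 -0.58249033  0.23654805] [-0.65562477 -0.06356934  0.16563679] 1.0032407931167293
```

Emit:
play_rows --fingers -1 --moves '[[[0, 0, -5, 0, 0, -0.1476], [0, 0, -5, 0, 0, -0.1476], [0, 0, -5, 0, 0, -0.1476], [0, 0, -5, 0, 0, -0.1476], [0, 0, -5, 0, 0, -0.1476]]]'

```text
time_s: 2.0
position: [0.2265, -0.5824, 0.2617]
tcp_rot: [[0.44, 0.898, 0.0], [0.898, -0.44, 0.0], [0.0, -0.0, -1.0]]
force: [0.2, 0.1, 0.2]
opening: 0.628
grasp_force: 0.0
```

Emit:
play_rows --moves '[[[0, 0, -5, 0, 0, -0.1476], [0, 0, -5, 0, 0, -0.1476], [0, 0, -5, 0, 0, -0.1476], [0, 0, -5, 0, 0, -0.1476], [0, 0, -5, 0, 0, -0.1476]]]'

```text
time_s: 2.5
position: [0.2265, -0.5824, 0.2867]
tcp_rot: [[-0.278, 0.96, 0.0], [0.96, 0.278, 0.0], [0.0, 0.0, -1.0]]
force: [0.5, -0.2, 0.1]
opening: 0.171
grasp_force: 0.0
```

Emit:
play_rows --moves '[[[0, 0, -5, 0, 0, -0.1476], [0, 0, -5, 0, 0, -0.1476], [0, 0, -5, 0, 0, -0.1476], [0, 0, -5, 0, 0, -0.1476], [0, 0, 0, 0, 0, 0]]]'

```text
time_s: 3.0
position: [0.2266, -0.5829, 0.3074]
tcp_rot: [[-0.762, 0.648, 0.0], [0.648, 0.762, -0.002], [-0.001, -0.001, -1.0]]
force: [0.4, -0.9, -0.2]
opening: 0.006
grasp_force: 0.0
```

Emit:
play_rows --moves '[[[8.5, 45.3, 0, 0, 0, 0], [8.5, 45.3, 0, 0, 0, 0], [8.5, 45.3, 0, 0, 0, 0], [8.5, 45.3, 0, 0, 0, 0], [8.5, 45.3, 0, 0, 0, 0]]]'

```text
time_s: 3.5
position: [0.3413, -0.3806, 0.3064]
tcp_rot: [[-0.759, 0.651, 0.0], [0.651, 0.759, 0.0], [0.0, 0.0, -1.0]]
force: [0.4, -0.6, 0.2]
opening: 0.004
grasp_force: 0.0
```

Emit:
play_rows --moves '[[[8.5, 45.3, 0, 0, 0, 0], [8.5, 45.3, 0, 0, 0, 0], [8.5, 45.3, 0, 0, 0, 0], [8.5, 45.3, 0, 0, 0, 0], [8.5, 45.3, 0, 0, 0, 0]]]'

```text
time_s: 4.0
position: [0.4557, -0.1805, 0.3066]
tcp_rot: [[-0.759, 0.651, 0.0], [0.651, 0.759, -0.0], [-0.0, 0.0, -1.0]]
force: [1.2, 0.3, 0.2]
opening: 0.009
grasp_force: 0.0
```

Emit:
play_rows --moves '[[[8.5, 45.3, 0, 0, 0, 0], [8.5, 45.3, 0, 0, 0, 0], [8.5, 45.3, 0, 0, 0, 0], [0, 0, 0, 0, 0, 0]]]'

```text
time_s: 4.4
position: [0.5255, -0.0575, 0.3064]
tcp_rot: [[-0.764, 0.645, 0.002], [0.645, 0.764, 0.002], [0.0, 0.002, -1.0]]
force: [-0.4, -0.9, -0.4]
opening: 0.006
grasp_force: 0.0
```

Run:
```python
from h import *
w=bot.capture("wrist"); cv2.imwrite("pics/w1.png",w["image"])
p=np.load("p.npy");a=p[2];R=np.array([[np.cos(a),-np.sin(a),0],[np.sin(a),np.cos(a),0],[0,0,1]])
W=lambda X:R@np.array(X)+[p[0],p[1],0]
print("cam",(-np.array(w["R"]).T@np.array(w["t"])).round(3))
for q in ("cradle","lip","flap_ridge","flap_edge"): print(q,[(np.round(r["centre"],1).tolist(),round(r["confidence"],2)) for r in bot.pinpoint(w,q)])
for X in ([.105,.055,.02],[.105,-.055,.02],[-.105,.055,.02],[-.105,-.055,.02],[.069,0,.044]): print(X,proj(w,W(X)).round(1))
```

```text
cam [ 0.466 -0.007  0.454]
cradle []
lip [([389.9, 26.2], 0.62)]
flap_ridge [([417.7, 128.9], 0.94)]
flap_edge [([429.7, 106.1], 0.76)]
[0.105, 0.055, 0.02] [[342.2   0.8]]
[0.105, -0.055, 0.02] [[430.4   0.6]]
[-0.105, 0.055, 0.02] [[333.1 167.9]]
[-0.105, -0.055, 0.02] [[408.7 168. ]]
[0.069, 0, 0.044] [[389.7  28. ]]
```

View pics/w1.png

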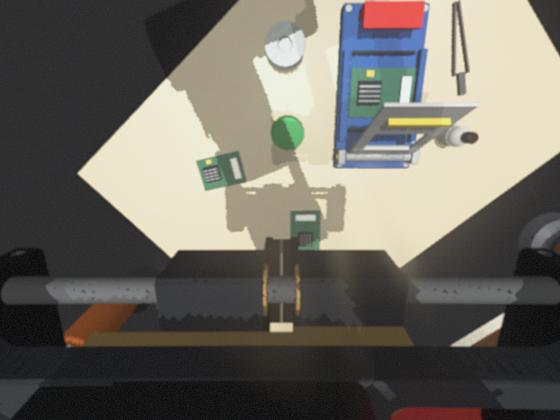

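The fit agrees with the wrist view to about 1 px: the lip is predicted at (390,28) and seen at (390,26). The flap is leaning, with its ridge at (418,128).

Run:
```python
from h import *
w=bot.capture("wrist")
p=np.load("p.npy");a=p[2];R=np.array([[np.cos(a),-np.sin(a),0],[np.sin(a),np.cos(a),0],[0,0,1]])
W=lambda X:R@np.array(X)+[p[0],p[1],0]
fl=lambda th,r,n: [-.085+r*np.cos(th)-n*np.sin(th),0,.038+r*np.sin(th)+n*np.cos(th)]
for th in np.arange(1,1.31,.05): print(th.round(2),(proj(w,W(fl(th,.1235,.009)))[0]-[417.7,128.9]).round(1),(proj(w,W(fl(th,.15,0)))[0]-[429.7,106.1]).round(1))
s=bot.read_state();T=np.array(s["tcp_rot"])
print(T.T@(W([-.090,0,.25])-s["position"])*1e3)
```

```text
1.0 [  5.1 -23.3] [  5.3 -27.2]
1.05 [  5.6 -17.4] [  6.4 -19.9]
1.1 [  6.  -11.3] [  7.3 -12.2]
1.15 [ 6.3 -5. ] [ 8.  -4.2]
1.2 [6.4 1.4] [8.5 4. ]
1.25 [6.3 7.8] [ 8.7 12.4]
1.3 [ 6.1 14.4] [ 8.7 21. ]
[ 24.18703167 138.18175144  56.42296839]
```

Emit:
play_rows --moves '[[[8, 46, 10, 0, 0, 0], [8, 46, 10, 0, 0, 0], [8, 46, 10, 0, 0, 0], [0, 0, 0, 0, 0, 0]]]'

```text
time_s: 5.1
position: [0.596, 0.0614, 0.2749]
tcp_rot: [[-0.763, 0.646, -0.001], [0.646, 0.763, 0.002], [0.002, 0.001, -1.0]]
force: [-0.1, -0.6, -0.4]
opening: 0.008
grasp_force: 0.0
```

Emit:
play_rows --moves '[[[0, 0, 30, 0, 0, 0], [0, 0, 35, 0, 0, 0], [0, 0, 35, 0, 0, 0], [0, 0, 33, 0, 0, 0], [0, 0, 0, 0, 0, 0]]]'

```text
time_s: 5.6
position: [0.5909, 0.0568, 0.1394]
tcp_rot: [[-0.76, 0.65, -0.011], [0.65, 0.76, 0.001], [0.008, -0.006, -1.0]]
force: [-0.6, -0.1, 0.2]
opening: 0.005
grasp_force: 0.0
```

```bash
cat > where.py <<'E'
from h import *
p=np.load("p.npy");a=p[2];R=np.array([[np.cos(a),-np.sin(a),0],[np.sin(a),np.cos(a),0],[0,0,1]])
s=bot.read_state();X=R.T@(np.array(s["position"])-[p[0],p[1],0])*1e3
print("t",s["time_s"],"tip centre cradle mm",(X-[0,0,14]).round(1),"F cradle",(R.T@np.array(s["force"])).round(1)); print(np.round(s["tcp_rot"],3).tolist())
E
python3 where.py; python3 -c "
from h import *
w=bot.capture('wrist');s=bot.capture('scene')
cv2.imwrite('pics/a.png',np.vstack([cv2.resize(w['image'],(560,300)),cv2.resize(s['image'][110:230,220:400],(450,300))[:, :] if 0 else cv2.resize(s['image'][130:230,220:407],(560,300))]))"
```

```text
t 5.6 tip centre cradle mm [-87.6   2.7 125.4] F cradle [0.4 0.5 0.2]
[[-0.76, 0.65, -0.011], [0.65, 0.76, 0.001], [0.008, -0.006, -1.0]]
```

View pics/a.png

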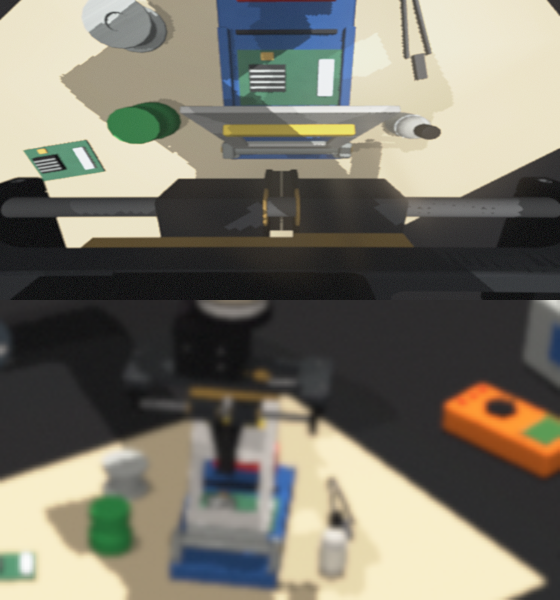

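Emit:
play_rows --moves '[[[8, 0, 0, 0, 0, 0], [8, 0, 0, 0, 0, 0], [5, 0, 0, 0, 0, 0], [5, 0, 0, 0, 0, 0], [0, 0, 0, 0, 0, 0]]]'

```text
time_s: 6.2
position: [0.5742, 0.0761, 0.1441]
tcp_rot: [[-0.763, 0.647, 0.0], [0.647, 0.763, 0.0], [-0.0, 0.0, -1.0]]
force: [0.3, -0.2, -1.0]
opening: 0.004
grasp_force: 0.0
```

```bash
python3 where.py
```

```text
t 6.2 tip centre cradle mm [-62.3  -1.2 130.1] F cradle [-0.3 -0.  -1. ]
[[-0.763, 0.647, 0.0], [0.647, 0.763, 0.0], [-0.0, 0.0, -1.0]]
```

Emit:
play_rows --moves '[[[5, 0, 2, 0, 0, 0], [5, 0, 2, 0, 0, 0], [5, 0, 2.5, 0, 0, 0], [4, 0, 2, 0, 0, 0], [0, 0, 0, 0, 0, 0]]]'

```text
time_s: 6.7
position: [0.5596, 0.0881, 0.1346]
tcp_rot: [[-0.762, 0.647, -0.001], [0.647, 0.762, 0.0], [0.001, -0.001, -1.0]]
force: [0.3, -0.3, 0.1]
opening: 0.01
grasp_force: 0.1
```

```bash
python3 where.py
```

```text
t 6.7 tip centre cradle mm [-43.5  -0.9 120.6] F cradle [-0.4  0.1  0.1]
[[-0.762, 0.647, -0.001], [0.647, 0.762, 0.0], [0.001, -0.001, -1.0]]
```

Emit:
play_rows --moves '[[[8, 0, 5, 0, 0, 0], [8, 0, 6, 0, 0, 0], [6.5, 0, 7, 0, 0, 0], [6.5, 0, 7.5, 0, 0, 0], [0, 0, 0, 0, 0, 0]]]'

```text
time_s: 7.2
position: [0.5361, 0.1072, 0.1082]
tcp_rot: [[-0.762, 0.647, -0.004], [0.647, 0.762, 0.0], [0.004, -0.002, -1.0]]
force: [0.5, -0.1, 0.3]
opening: 0.003
grasp_force: 0.0
```

```bash
python3 where.py;  python3 -c "
from h import *
w=bot.capture('wrist');s=bot.capture('scene')
cv2.imwrite('pics/b.png',np.vstack([cv2.resize(w['image'],(560,300)),cv2.resize(s['image'][130:230,220:407],(560,300))]))"
```

```text
t 7.2 tip centre cradle mm [-13.2  -0.3  94.2] F cradle [-0.5 -0.2  0.3]
[[-0.762, 0.647, -0.004], [0.647, 0.762, 0.0], [0.004, -0.002, -1.0]]
```

View pics/b.png

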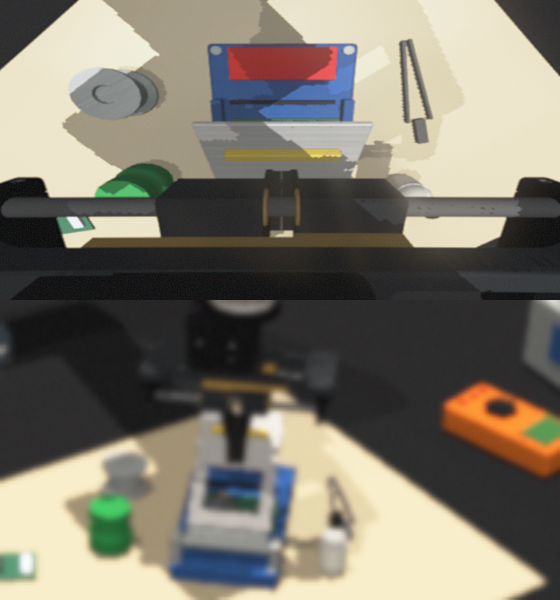

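The flap is folding with the finger, and the ridge (yellow, about (283,155)) stays ahead of it.

Emit:
play_rows --moves '[[[4, 0, 8, 0, 0, 0], [4, 0, 9, 0, 0, 0], [3, 0, 10, 0, 0, 0], [2, 0, 9, 0, 0, 0], [0, 0, 0, 0, 0, 0]]]'

```text
time_s: 7.8
position: [0.5271, 0.115, 0.0719]
tcp_rot: [[-0.762, 0.647, -0.003], [0.647, 0.762, -0.0], [0.002, -0.002, -1.0]]
force: [0.3, 0.1, 0.7]
opening: 0.005
grasp_force: 0.2
```

```bash
python3 where.py
```

```text
t 7.8 tip centre cradle mm [-1.3 -0.4 57.9] F cradle [-0.2 -0.2  0.7]
[[-0.762, 0.647, -0.003], [0.647, 0.762, -0.0], [0.002, -0.002, -1.0]]
```

Corner is at (8, 58). It needs to go down about 18 mm, so I'll approach gradually and watch the force.

Emit:
play_rows --moves '[[[1, 0, 5, 0, 0, 0], [1, 0, 5, 0, 0, 0], [0, 0, 4, 0, 0, 0], [0, 0, 2, 0, 0, 0], [0, 0, 0, 0, 0, 0]]]'

```text
time_s: 8.3
position: [0.5266, 0.1161, 0.0572]
tcp_rot: [[-0.762, 0.648, -0.001], [0.648, 0.762, 0.0], [0.001, -0.0, -1.0]]
force: [-1.4, -0.5, 0.6]
opening: 0.008
grasp_force: 0.3
```

Emit:
play_rows --moves '[[[0, 0, 1, 0, 0, 0], [0, 0, 0, 0, 0, 0]]]'

```text
time_s: 8.5
position: [0.5268, 0.1161, 0.0566]
tcp_rot: [[-0.762, 0.648, -0.0], [0.648, 0.762, 0.0], [0.0, -0.0, -1.0]]
force: [-0.6, 0.0, 1.8]
opening: 0.005
grasp_force: 0.6
```

```bash
python3 where.py
```

```text
t 8.5 tip centre cradle mm [-0.3 -1.1 42.6] F cradle [0.5 0.3 1.8]
[[-0.762, 0.648, -0.0], [0.648, 0.762, 0.0], [0.0, -0.0, -1.0]]
```

Emit:
play_rows --moves '[[[0, 0, 1, 0, 0, 0], [0, 0, 0, 0, 0, 0]]]'

```text
time_s: 8.7
position: [0.5269, 0.1162, 0.0556]
tcp_rot: [[-0.762, 0.648, -0.0], [0.648, 0.762, 0.0], [0.0, -0.0, -1.0]]
force: [-0.4, 0.0, 2.5]
opening: 0.005
grasp_force: 0.8
```

Emit:
play_rows --moves '[[[0, 0, 1, 0, 0, 0], [0, 0, 0, 0, 0, 0]]]'

```text
time_s: 8.9
position: [0.5268, 0.1162, 0.0545]
tcp_rot: [[-0.762, 0.648, -0.0], [0.648, 0.762, 0.0], [0.0, -0.0, -1.0]]
force: [-1.6, 0.7, 1.2]
opening: 0.002
grasp_force: 0.8
```

Emit:
play_rows --moves '[[[0, 0, 0.7, 0, 0, 0], [0, 0, 0, 0, 0, 0]]]'

```text
time_s: 9.1
position: [0.5268, 0.1162, 0.0539]
tcp_rot: [[-0.762, 0.648, -0.0], [0.648, 0.762, 0.0], [0.0, -0.0, -1.0]]
force: [-1.1, 0.1, 2.8]
opening: 0.004
grasp_force: 1.3
```

Emit:
play_rows --moves '[[[0, 0, 0.7, 0, 0, 0], [0, 0, 0, 0, 0, 0]]]'

```text
time_s: 9.3
position: [0.5269, 0.1162, 0.0534]
tcp_rot: [[-0.762, 0.648, 0.0], [0.648, 0.762, 0.0], [0.0, 0.0, -1.0]]
force: [-2.1, -0.1, 4.7]
opening: 0.003
grasp_force: 2.6
```

Emit:
play_rows --moves '[[[0, 0, 0.5, 0, 0, 0], [0, 0, 0, 0, 0, 0]]]'

```text
time_s: 9.5
position: [0.5269, 0.1163, 0.0531]
tcp_rot: [[-0.762, 0.648, 0.0], [0.648, 0.762, 0.0], [-0.0, 0.0, -1.0]]
force: [-2.7, 1.4, 5.7]
opening: 0.005
grasp_force: 3.3
```

```bash
python3 where.py
```

```text
t 9.5 tip centre cradle mm [-0.3 -1.2 39.1] F cradle [2.9 0.7 5.7]
[[-0.762, 0.648, 0.0], [0.648, 0.762, 0.0], [-0.0, 0.0, -1.0]]
```

Emit:
play_rows --moves '[[[5, 0, 0, 0, 0, 0], [6, 0, 0, 0, 0, 0], [6, 0, 0, 0, 0, 0], [5, 0, 0, 0, 0, 0], [0, 0, 0, 0, 0, 0]]]'

```text
time_s: 10.0
position: [0.5122, 0.1303, 0.0534]
tcp_rot: [[-0.762, 0.647, 0.005], [0.647, 0.762, -0.0], [-0.004, 0.003, -1.0]]
force: [2.5, -1.5, 4.7]
opening: 0.005
grasp_force: 2.5
```

Emit:
play_rows --moves '[[[2, 0, 0, 0, 0, 0], [2, 0, 0, 0, 0, 0], [2, 0, 0, 0, 0, 0], [0, 0, 0, 0, 0, 0]]]'

```text
time_s: 10.4
position: [0.5079, 0.1341, 0.0532]
tcp_rot: [[-0.762, 0.647, 0.005], [0.647, 0.762, -0.0], [-0.004, 0.003, -1.0]]
force: [2.8, -1.2, 4.6]
opening: 0.008
grasp_force: 2.7
```

```bash
python3 where.py
```

```text
t 10.4 tip centre cradle mm [25.7 -2.5 39.2] F cradle [-2.9 -0.9  4.6]
[[-0.762, 0.647, 0.005], [0.647, 0.762, -0.0], [-0.004, 0.003, -1.0]]
```

Emit:
play_rows --moves '[[[2, 0, 0, 0, 0, 0], [2, 0, 0, 0, 0, 0], [2, 0, 0, 0, 0, 0], [0, 0, 0, 0, 0, 0]]]'

```text
time_s: 10.8
position: [0.5028, 0.1381, 0.0531]
tcp_rot: [[-0.762, 0.648, 0.004], [0.648, 0.762, 0.0], [-0.003, 0.003, -1.0]]
force: [3.0, -2.1, 4.7]
opening: 0.008
grasp_force: 2.7
```

Emit:
play_rows --moves '[[[2, 0, 0, 0, 0, 0], [2, 0, 0, 0, 0, 0], [0, 0, 0, 0, 0, 0]]]'

```text
time_s: 11.1
position: [0.4995, 0.1408, 0.0531]
tcp_rot: [[-0.762, 0.648, 0.003], [0.648, 0.762, 0.0], [-0.003, 0.002, -1.0]]
force: [3.2, -0.8, 5.6]
opening: 0.004
grasp_force: 2.6
```

```bash
python3 where.py
```

```text
t 11.1 tip centre cradle mm [36.4 -2.1 39.1] F cradle [-2.9 -1.4  5.6]
[[-0.762, 0.648, 0.003], [0.648, 0.762, 0.0], [-0.003, 0.002, -1.0]]
```

Emit:
play_rows --moves '[[[1, 0, 0, 0, 0, 0], [1, 0, 0, 0, 0, 0], [1, 0, 0, 0, 0, 0], [0, 0, 0, 0, 0, 0]]]'

```text
time_s: 11.5
position: [0.499, 0.142, 0.0532]
tcp_rot: [[-0.762, 0.647, 0.007], [0.647, 0.762, -0.001], [-0.006, 0.004, -1.0]]
force: [4.8, -5.8, 4.4]
opening: 0.006
grasp_force: 4.8
```

Emit:
play_rows --moves '[[[1, 0, 0, 0, 0, 0], [0, 0, 0, 0, 0, 0]]]'

```text
time_s: 11.7
position: [0.4991, 0.1423, 0.0533]
tcp_rot: [[-0.763, 0.647, 0.009], [0.647, 0.763, -0.001], [-0.007, 0.005, -1.0]]
force: [6.7, -7.2, 3.6]
opening: 0.007
grasp_force: 5.2
```

```bash
python3 where.py
```

```text
t 11.7 tip centre cradle mm [37.7 -3.1 39.3] F cradle [-9.8  1.1  3.6]
[[-0.763, 0.647, 0.009], [0.647, 0.763, -0.001], [-0.007, 0.005, -1.0]]
```

Emit:
play_rows --moves '[[[1, 0, 0, 0, 0, 0], [1, 0, 0, 0, 0, 0], [0, 0, 0, 0, 0, 0], [0, 0, 0, 0, 0, 0]]]'

```text
time_s: 12.1
position: [0.4994, 0.1428, 0.0535]
tcp_rot: [[-0.763, 0.646, 0.012], [0.646, 0.763, -0.002], [-0.011, 0.006, -1.0]]
force: [8.3, -10.3, 2.1]
opening: 0.003
grasp_force: 6.5
```

```bash
python3 where.py;  python3 -c "
from h import *
w=bot.capture('wrist');s=bot.capture('scene')
cv2.imwrite('pics/c.png',np.vstack([cv2.resize(w['image'][60:320,140:420],(560,300)),cv2.resize(s['image'][130:230,220:407],(560,300))]))"
```

```text
t 12.1 tip centre cradle mm [37.8 -3.7 39.5] F cradle [-13.    2.4   2.1]
[[-0.763, 0.646, 0.012], [0.646, 0.763, -0.002], [-0.011, 0.006, -1.0]]
```

View pics/c.png

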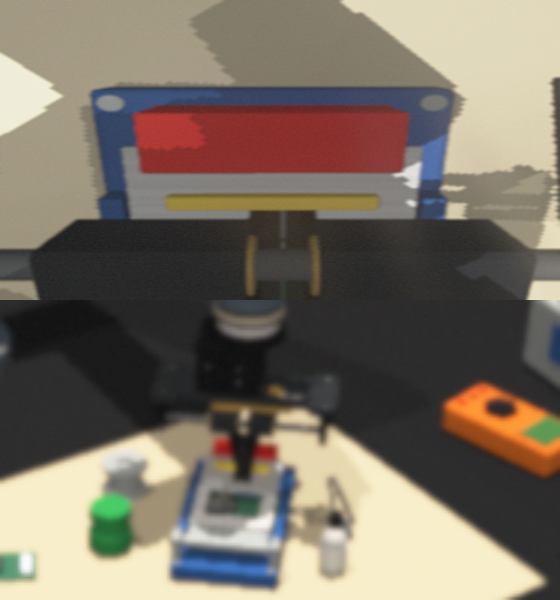

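The flap plate (grey corners at about (125,147)) runs past the lip's front edge (row 172), so it is tucked under and at its stop. I'll release the sideways load, then lift.

Emit:
play_rows --moves '[[[-2, 0, -0.5, 0, 0, 0], [-1, 0, -2, 0, 0, 0], [0, 0, -4, 0, 0, 0], [0, 0, -8, 0, 0, 0], [0, 0, -20, 0, 0, 0]]]'

```text
time_s: 12.7
position: [0.4932, 0.1425, 0.0854]
tcp_rot: [[-0.761, 0.648, -0.007], [0.648, 0.761, 0.0], [0.006, -0.005, -1.0]]
force: [-0.2, -0.5, -0.3]
opening: 0.006
grasp_force: 0.0
```

Emit:
play_rows --moves '[[[-10, 0, -40, 0, 0, 0], [-30, 0, -40, 0, 0, 0], [-40, 0, -30, 0, 0, 0], [-40, 0, 0, 0, 0, 0], [0, 0, 0, 0, 0, 0]]]'

```text
time_s: 13.2
position: [0.5911, 0.062, 0.1979]
tcp_rot: [[-0.76, 0.65, 0.005], [0.65, 0.76, -0.001], [-0.004, 0.003, -1.0]]
force: [-0.8, 0.0, -0.7]
opening: 0.001
grasp_force: 0.0
```

```bash
python3 where.py;  python3 -c "
from h import *
w=bot.capture('wrist');s=bot.capture('scene')
cv2.imwrite('pics/d.png',np.vstack([cv2.resize(w['image'],(560,300)),cv2.resize(s['image'][130:230,220:407],(560,300))]))
p=np.load('p.npy');a=p[2]
for q in ('flap_ridge','flap_edge','lip'):
  for r in bot.pinpoint(w,q)[:1]:
    X=onz(w,r['centre'],.05 if q=='flap_ridge' else .044)-[p[0],p[1],0]
    print(q,r['confidence'],(X[0]*np.cos(a)+X[1]*np.sin(a)).round(4))"
```

```text
t 13.2 tip centre cradle mm [-84.3  -1.4 183.9] F cradle [ 0.6  0.5 -0.7]
[[-0.76, 0.65, 0.005], [0.65, 0.76, -0.001], [-0.004, 0.003, -1.0]]
flap_ridge 0.58 0.0515
flap_edge 0.68 0.078
lip 0.69 0.0691
```

View pics/d.png

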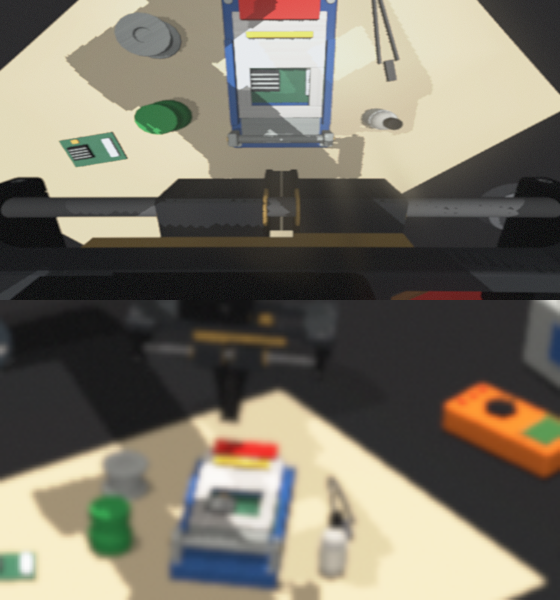

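The flap stays flat under the lip with the arm clear. Its ridge is at x = 51.5 mm, against 52.5 mm expected when fully home.

```bash
python3 -c "
from rig import bot
print(bot.hand_in())"
```

```text
the job is handed in; nothing more can be done
None
```

I folded the flap flat and pushed it home; after release the lip held it shut, the arm was clear and nothing nearby looked disturbed. I handed the job in at about 13 s of the 40 s limit, and no verdict came back.

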